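# Fit the display post in the socket drilled to full depth

### The job

Take the turned post with the dished cup out of the drying rack and fit it in the gourd stand, the clamped dark plank. The drill stop slipped, so only one of its three sockets got its full depth: push the post down until you feel it bottom, see whether the burnt line round it has come down to the top of the plank, and if it still stands clear, draw the post out and try another socket. Leave the post standing upright, pushed fully home in the socket that takes it to the line; do not press hard once it has bottomed, and leave everything else on the table where it is.

Things in the scene. Friction and masses are not known exactly. Their poses are not given: they have to be found in the camera images.
- post: Turned mid-brown wooden post, 138 mm long, about 70 g, round about its z (z up from the foot; yaw is free). Origin: middle of the foot end. Shaft 14 mm thick, an 18 mm bead at 100 mm height; on top a dished cup 44 mm across with a straight side from 122 to 138 mm: grip it there from above. Starts upright in any of the three rack holes, foot on the hole's bottom.
- foot: The lower 50 mm of the same post (part of it), 14 mm thick, origin at the middle of the foot end, axes as the post; the last 8 mm taper to 9 mm. The sockets' bottoms are thin: a push of 15 to 20 N at the tool is plenty to bottom it, and they split if the forces on this part, lips and bottom together, pass 80 N: feed slowly, about 15 mm/s. Do not grip it here.
- line (a point): The middle of the dark line, 2.5 mm wide, burnt round the post 42 mm above its foot end: the depth to which the post has to go in.
- plank: Gourd stand: dark hardwood plank 90 (x) by 290 (y) by 56 (z) mm, origin under its centre, top at z = 56 mm, clamped down (fixed). Three upright sockets in a row at y = -80, 0, +80 mm, each with a flush black rubber grommet. Two steel toggle clamps on its +x side reach over it at y = -120 and +120 mm: 84 mm high, from x = 14 to 135 mm.
- socket0 (a point): Mouth centre, on the plank's top, of the socket at y = -80 mm: a blind hole 15.5 mm wide; 3 rubber lips 4 to 12 mm down leave 10 mm free and grip the post: pushing it in takes 5 to 15 N, most as it enters them 10 to 15 mm down; it does not drop in. One of the three sockets is 41.5 to 45 mm deep, the other two only 23 to 31 mm; which one changes each time and does not show from outside.
- socket1 (a point): Mouth centre, on the plank's top, of the socket at y = +0 mm: a blind hole 15.5 mm wide; 3 rubber lips 4 to 12 mm down leave 10 mm free and grip the post: pushing it in takes 5 to 15 N, most as it enters them 10 to 15 mm down; it does not drop in. One of the three sockets is 41.5 to 45 mm deep, the other two only 23 to 31 mm; which one changes each time and does not show from outside.
- socket2 (a point): Mouth centre, on the plank's top, of the socket at y = +80 mm: a blind hole 15.5 mm wide; 3 rubber lips 4 to 12 mm down leave 10 mm free and grip the post: pushing it in takes 5 to 15 N, most as it enters them 10 to 15 mm down; it does not drop in. One of the three sockets is 41.5 to 45 mm deep, the other two only 23 to 31 mm; which one changes each time and does not show from outside.
- rack: Drying rack: a paler brown block 65 (x) by 190 (y) by 50 (z) mm, origin under its centre, fixed. Three loose holes 15 mm wide and 34 mm deep (their bottoms at z = 16 mm) at y = -60, 0 and +60 mm.
- finial: Bystander in the rack: a turned finial of the same wood, 116 mm long, with an egg-shaped knob 32 mm thick on top; origin at its foot. Leave it.
- spindle: Bystander in the rack: a slender turned spindle of the same wood, 108 mm long, 24 mm collar at half height, no cup; origin at its foot. Leave it.
- tape: Bystander: a roll of yellow tape lying flat, 75 mm across, 24 mm high, near the rack; origin under its centre.
- sandblock: Bystander: a cork sanding block 45 x 85 x 32 mm on the table before the plank; origin under its centre.
- jar: Bystander: a jar of brown lacquer with white cap, 58 mm across, 85 mm high; origin under its centre.
- tin: Bystander: a steel tin with green label, 84 mm across, 100 mm high; origin under its centre.
- smallgourd: Bystander: a small two-bellied gourd standing upright, 150 mm high, 95 mm across; origin under its centre.
- brush: Bystander: a flat red-handled brush lying on the table, 206 mm long, 14 mm thick; origin under it, 100 mm from the handle end.
Mind the look-alikes: they are no part of the job. What is shaped like the post but red is not meant.

How it is judged (in metres and radians):
On the way, in this order (a step that is already met when the one before it is completed fails the run):
1. the post is lifted clear of the rack (foot above 60 mm) (height (world z) of foot above 0.06 m), for 0.1 s.
2. the post is pressed on the bottom of the full-depth socket (over 20 N on its lower part), its line down at the plank's top ((horizontal distance between foot and socket0 below 0.004 m or horizontal distance between foot and socket1 below 0.004 m or horizontal distance between foot and socket2 below 0.004 m) and z of line in the frame of plank between 0.048 and 0.058 m and angle between post's own z axis and vertical below 0.07 rad and contact force between foot and anything else above 20 N).
At the end, for the whole second after the job is handed in: The post stands released and at rest in the one full-depth socket: foot within 4 mm of the socket's axis, the middle of the burnt line no more than 2 mm above the plank's top face (nor 8 mm below it), within 0.07 rad of upright; the bystanders are where they were ((horizontal distance between foot and socket0 below 0.004 m or horizontal distance between foot and socket1 below 0.004 m or horizontal distance between foot and socket2 below 0.004 m) and z of line in the frame of plank between 0.048 and 0.058 m and angle between post's own z axis and vertical below 0.07 rad and linear speed of post below 0.02 m/s and contact force between the fingers and post below 0.1 N); the robot touches nothing.
It fails at once if the lower part of the post is pressed with more than 80 N, all its contacts together (contact force between foot and anything else above 80 N).
It fails at once if a bystander is moved by more than 25 mm or tipped over (distance of any of finial, spindle, tape, sandblock, jar, tin, smallgourd, brush from where it was at the start of the episode above 0.025 m or angle between any of finial, spindle, tape, sandblock, jar, tin, smallgourd, brush's own z axis and vertical above 0.35 rad).
It also fails if it takes over 54 s, if anything falls off the work surface, if the arm or the gripper's body presses on something with over 40 N, if the wrist force passes 120 N, or if a joint passes its speed limit or range.

### The arm

A 6-joint arm with a two-finger parallel gripper is mounted at the origin on the work surface. World frame = base frame: x ahead of the robot, y to its left, z up, the work surface at z = 0. Lengths are in mm, angles in rad, forces in N, time in s.
With the tool pointing down it reaches from about 350 to 975 mm from the base axis. Payload 7.1 kg.
Tool frame: the origin (TCP) lies midway between the tips of the shut fingers; the grasp point (between the pads) lies 19 mm behind it (ctrl.grip_point_offset is the distance from the TCP to the grasp point, in mm); z points along the fingers, y is the line along which they close (so a half turn about z gives the same grasp; the last joint's range is limited). The gripper opens to 88 mm and grips with 3 to 60 N. Pads are 20 mm wide; open, the fingers measure 115 mm over their backs; the gripper's body (75 mm by 178 mm) begins 61 mm behind the grasp point.
Start: joints at [1.195, 0.423, 1.63, -0, 1.089, -0.019], TCP at [218.266, 585.632, 222.675] pointing down, gripper open.
Joint ranges: [-3, 3], [-0.9, 2.11], [0.09, 2.58], [-1.31, 4.45], [0.11, 2.69], [-2.54, 2.54]. Speed limits (rad/s): [2.39, 2.39, 3.01, 3.14, 3.14, 3.14].

### API

Orientations are given as a rotation vector (axis times angle).
In Python, from workcell import get_obs, optics, close_job, spotter, ctrl gives the robot as it stands. The module is installed in compiled form; this text tells all that it offers.
- The arm moves only by the tool move_arm, never from a script. Its argument "rows" is a list of rows, each a list of 5 numbers: the shift along the tool's x, y, z in cm, then the turn about the tool's z in degrees, then the opening in per cent of the stroke, from 0 (shut) to 100 (fully open). A call has 1 to 10 rows; each row shifts and turns the commanded pose from where the row before left it, along the tool's axes as they then stand; what a row does not reach is not made up. A row lasts 1/8 s, in which the tool goes at most 62.5 mm and 10.7 degrees, less where a joint would pass 70% of its speed; a pose out of reach is approached as far as the arm can. A call with a gripper value outside its range is refused whole. The fingers move at their own pace and stop on an object; the grip force is fixed at half the most. Time passes only in rows, so rows that do not move let the fingers close. It gives the time, the measured TCP pose, the force, the opening and the grip force at its end, in the units of the state.
- get_obs(): the state, without advancing time (a new reading comes with each control period).
- optics.get_image(name): name is "scene" or "top"; returns the picture (400x640x3 uint8, blue, green, red); there is no depth.
- optics.calibration(name): a dict with "camera_matrix" (3x3 intrinsics, pixels), "distortion" ([k1, k2, p1, p2, k3] as OpenCV has them; the pictures are not rectified), "xyz" and "orientation" of the camera in the world. Camera axes: x right, y down, z forward; pixel columns grow to the right and rows downward; lengths in mm; the calibration is good to about 2 mm. A picture is of the moment at which its call begins. calibration takes no time and is no camera call.
- close_job(): hands the job in; it is judged then, once.
Trained networks look in the newest picture that a camera, given by its name, has taken for a name from the list of things; names that differ only in an ending like _2 or _b are one class to them, and where a whole thing is asked for, a point or a joint stands for the part that bears it (a point fixed in the world has none). Each returns a list of dicts, best first, with "conf" (0 to 1); they miss things now and then, are a little off and sometimes report something else, mostly with a low value. They report only what shows in the picture. A call takes as long as a camera call. They do not tell look-alikes from the thing itself.
- spotter.find_in(camera, label): "point" ([column, row] in pixels, amid what is visible of it).
- spotter.regions_of(camera, label): "region" (400x640 bool, what is visible of it) and "point" ([column, row] in pixels, amid what is visible of it).
The state is a dict: "t": time; "qpos": joint angles; "qvel": joint speeds; "joint_torque": joint torques, N m; "ee_pos": TCP position; "orientation": TCP orientation; "ft_force": force on the tool from outside, world axes, zero at the start; "moment": the same for the moment, N m; "width": finger opening in mm; "grasp_force": force on a finger pad.
Only numpy, scipy, OpenCV 4.12 (cv2) and the standard library are available. Lean on these libraries where they do the work, as an engineer would, in place of code of your own. Each camera call takes 0.05 s, during which the arm holds its last target. There are 200 camera calls.

## Working session

There is one attempt and no reset: what is moved stays moved. The work goes in short steps, Python scripts to look and compute and a tool call to move; the robot and the scene stay as the last step left them, time stands still between calls to the robot, and variables do not carry over. Pictures are saved under pics/ and viewed, at most 10 in all, crops included, and the job is handed in when it is done.

Besides the shell and the picture viewer there is one more tool, called after "Emit:" by a JSON object that holds its "name" and its "arguments". move_arm: Moves the arm, as the interface text tells. Its arguments: {"type":"object","properties":{"rows":{"type":"array","items":{"type":"array","items":{"type":"number"}}}},"required":["rows"]}

```bash
mkdir -p pics; python3 - <<'E'
from workcell import *
import cv2,numpy as np
o=get_obs();print(o['t'],o['ee_pos'],o['orientation'],o['ft_force'])
for c in('scene','top'):
    im=optics.get_image(c);cv2.imwrite(f'pics/{c}0.png',im)
    k=optics.calibration(c);print(c,k)
    for l in('post','plank','rack','socket0','line'):
        print(l,[(np.round(d['point']).tolist(),round(d['conf'],2)) for d in spotter.find_in(c,l)])
E
```

```text
0.0 [218.0808531  585.12985238 221.90558751] [-5.57384130e-01 -3.09147799e+00  2.35419437e-03] [-0.28065993  0.17498659  0.02242226]
scene {'camera_matrix': array([[392.7371522 ,   0.        , 316.62021847],
       [  0.        , 392.7371522 , 195.48658368],
       [  0.        ,   0.        ,   1.        ]]), 'distortion': array([-0.00450244,  0.        ,  0.        ,  0.        ,  0.        ]), 'xyz': array([1132.13552199,  -49.22374665,  872.68407613]), 'orientation': array([-1.90233789, -1.83581881,  0.58988975])}
post [([413.0, 144.0], 0.92), ([404.0, 182.0], 0.9), ([428.0, 111.0], 0.73), ([454.0, 158.0], 0.55)]
plank [([291.0, 195.0], 0.93), ([478.0, 249.0], 0.64)]
rack [([434.0, 173.0], 0.91), ([411.0, 146.0], 0.7)]
socket0 [([289.0, 199.0], 0.83), ([181.0, 170.0], 0.55)]
line [([427.0, 116.0], 0.88), ([404.0, 180.0], 0.86), ([410.0, 146.0], 0.7), ([181.0, 174.0], 0.37)]
top {'camera_matrix': array([[370.75945144,   0.        , 318.59588387],
       [  0.        , 370.75945144, 200.87630751],
       [  0.        ,   0.        ,   1.        ]]), 'distortion': array([-0.02955872,  0.        ,  0.        ,  0.        ,  0.        ]), 'xyz': array([472.46025317, -43.159811  , 961.19874497]), 'orientation': array([-2.15661453,  2.17233818, -0.15730958])}
post [([166.0, 308.0], 0.81), ([211.0, 210.0], 0.78), ([194.0, 251.0], 0.55)]
plank [([335.0, 222.0], 0.8)]
rack [([186.0, 246.0], 0.79)]
socket0 [([336.0, 221.0], 0.66)]
line [([198.0, 250.0], 0.84), ([212.0, 205.0], 0.74)]
```

View pics/scene0.png

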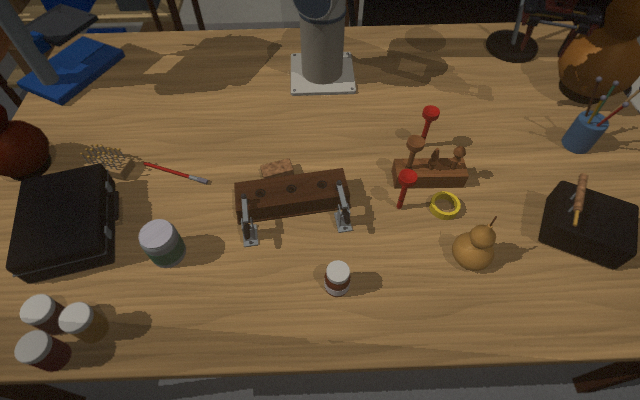

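View pics/top0.png

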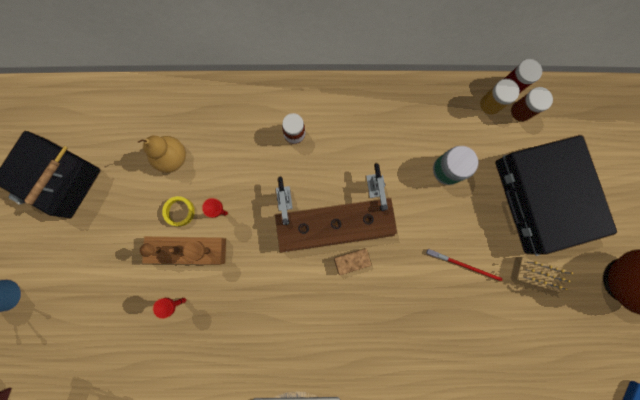

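Candidates for the post are a brown cup in the rack at scene (415,145), a red one at (430,112), another red one at (407,177), the finial at (460,153) and the spindle at (434,157). I choose the brown cup and will check it in a crop.

```bash
cat > h.py <<'E'
from workcell import *
import cv2,numpy as np
from scipy.spatial.transform import Rotation as R
def ray(c,p):
    k=optics.calibration(c)
    u=cv2.undistortPoints(np.array([[p]],float),k['camera_matrix'],k['distortion'])[0,0]
    return k['xyz'],R.from_rotvec(k['orientation']).apply([u[0],u[1],1])
def at(c,p,z):
    o,d=ray(c,p);return (o+d*(z-o[2])/d[2])
def proj(c,X):
    k=optics.calibration(c);r=R.from_rotvec(k['orientation']).inv()
    return cv2.projectPoints(np.array(X,float).reshape(-1,3),r.as_rotvec(),r.apply(-k['xyz']),k['camera_matrix'],k['distortion'])[0][:,0]
def crop(im,x,y,w,h,s): return cv2.resize(im[y:y+h,x:x+w],None,fx=s,fy=s,interpolation=cv2.INTER_CUBIC)
E
python3 - <<'E'
from h import *
a=cv2.imread('pics/scene0.png');b=cv2.imread('pics/top0.png')
A=crop(a,380,95,100,75+45,4.8);A=crop(a,375,95,110,120,3.3)
B=crop(b,130,195,110,120,3.3)
cv2.imwrite('pics/c1.png',np.hstack([A,B]))
A=crop(a,225,160,135,90,2.95);B=crop(b,270,170,135,90,2.95)
cv2.imwrite('pics/c2.png',np.hstack([A,B]))
E
```

```text
(no output)
```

View pics/c1.png

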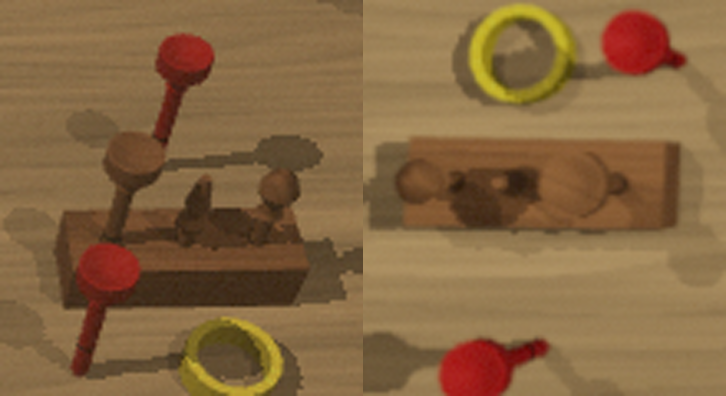

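View pics/c2.png

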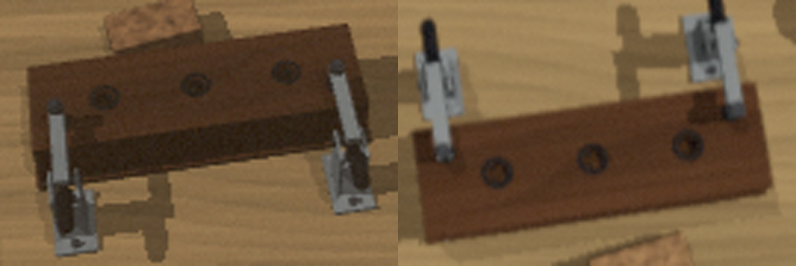

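The crops confirm it: the brown dished cup is at scene (415.6,141) and top (193.6,250.8). The sockets are at top (303.6,228.3), (336.1,223.9) and (368.3,219.5).

```bash
python3 - <<'E'
from h import *
def tri(ps,pt):
    (o1,d1),(o2,d2)=ray('scene',ps),ray('top',pt)
    M=np.c_[d1,-d2];s=np.linalg.lstsq(M,o2-o1,rcond=None)[0]
    return ((o1+d1*s[0])+(o2+d2*s[1]))/2
print('cup',at('scene',(415.6,141),154),at('top',(193.6,250.8),154),tri((415.6,141),(193.6,250.8)))
S=[(260.3,192.9),(291.1,188.8),(322.3,184.1)];T=[(368.3,219.5),(336.1,223.9),(303.6,228.3)]
for s,t in zip(S,T): print(at('scene',s,56).round(1),at('top',t,56).round(1))
# rack corners
print('rack top corners',[at('top',(130+(x-363)/3.3,195+y/3.3),50).round(0)[:2].tolist() for x,y in((410,137),(665,143),(667,229))])
for n,s,t in(('redA',(431,111),(165.5,307)),('redB',(408,176),(212,208))): print(n,tri(s,t).round(0))
for c in('scene','top'):
  for l in('post','spindle','finial'):
    for d in spotter.regions_of(c,l)[:4]: 
        ys,xs=np.nonzero(d['region']);print(c,l,np.round(d['point']),round(d['conf'],2),xs.min(),xs.max(),ys.min(),ys.max())
o=get_obs();print(R.from_rotvec(o['orientation']).as_matrix().round(3))
E
```

```text
cup [469.96727727 212.6716155  154.        ] [468.5080604  211.60915446 154.        ] [468.52648502 212.71340469 152.30302275]
[ 542.8 -180.    56. ] [ 540.9 -182.    56. ]
[ 532.9 -101.2   56. ] [ 530.7 -102.7   56. ]
[520.9 -20.3  56. ] [520.6 -23.3  56. ]
rack top corners [[503.0, 366.0], [498.0, 177.0], [435.0, 174.0]]
redA [348. 277. 137.]
redB [563. 181. 134.]
scene post [406. 183.] 0.89 397 416 169 208
scene post [427. 112.] 0.76 422 439 105 136
scene post [478. 244.] 0.63 452 495 224 270
scene post [292. 197.] 0.38 234 351 169 246
scene spindle [434. 158.] 0.65 428 438 148 169
scene spindle [178. 173.] 0.63 144 207 162 183
scene finial [457. 156.] 0.57 451 464 146 168
top post [164. 306.] 0.78 154 186 298 317
top post [194. 250.] 0.65 184 208 241 260
top post [214. 209.] 0.63 203 226 199 216
top finial [148. 248.] 0.49 140 159 244 256
[[-0.937  0.349  0.   ]
 [ 0.349  0.937  0.   ]
 [-0.     0.    -1.   ]]
```

Emit:
{"name": "move_arm", "arguments": {"rows": [[0, 0, 0, 10, 100], [0, 0, 0, 10, 100], [0, 0, 0, 10, 100], [0, 0, 0, 10, 100], [0, 0, 0, 10, 100], [0, 0, 0, 10, 100], [0, 0, 0, 9.6, 100]]}}

```text
t: 1.78
ee_pos: [218.3, 585.6, 222.7]
orientation: [-2.228, -2.214, 0.0]
ft_force: [0.5, -1.1, 0.5]
width: 88.1
grasp_force: 0.0
```

Emit:
{"name": "move_arm", "arguments": {"rows": [[-3.7, 2.5, 0, 0, 100], [-3.7, 2.5, 0, 0, 100], [-3.7, 2.5, 0, 0, 100], [-3.7, 2.5, 0, 0, 100], [-3.7, 2.5, 0, 0, 100], [-3.7, 2.5, 0, 0, 100], [-3.7, 2.5, 0, 0, 100], [-3.7, 2.5, 0, 0, 100], [-3.7, 2.5, 0, 0, 100], [-3.7, 2.5, 0, 0, 100]]}}

```text
t: 3.02
ee_pos: [468.8, 214.2, 222.9]
orientation: [2.222, 2.22, 0.001]
ft_force: [0.4, 0.7, 0.6]
width: 87.9
grasp_force: 0.0
```

Emit:
{"name": "move_arm", "arguments": {"rows": [[0, 0, 0, 0, 100]]}}

```text
t: 3.15
ee_pos: [469.3, 213.5, 222.8]
orientation: [2.226, 2.216, 0.001]
ft_force: [0.5, -0.3, -0.3]
width: 87.8
grasp_force: 0.0
```

Emit:
{"name": "move_arm", "arguments": {"rows": [[-0.13, 0, 2.4, 0, 100], [0, 0, 2.4, 0, 100], [0, 0, 2.4, 0, 100], [0, 0, 2.4, 0, 100], [0, 0, 0, 0, 0], [0, 0, 0, 0, 0], [0, 0, 0, 0, 0], [0, 0, 0, 0, 0], [0, 0, 0, 0, 0]]}}

```text
t: 4.28
ee_pos: [468.3, 214.2, 127.2]
orientation: [2.222, 2.22, 0.001]
ft_force: [-0.7, -0.3, 2.4]
width: 43.2
grasp_force: 30.0
```

Emit:
{"name": "move_arm", "arguments": {"rows": [[0, 0, -1.5, 0, 0], [0, 0, -2.5, 0, 0], [0, 0, -2.5, 0, 0], [0, 0, -2.5, 0, 0], [0, 0, 0, 0, 0], [0, 0, 0, 0, 0]]}}

```text
t: 5.03
ee_pos: [467.5, 213.9, 216.3]
orientation: [-2.222, -2.22, 0.001]
ft_force: [-0.9, -0.3, 0.1]
width: 43.3
grasp_force: 30.0
```

```bash
python3 - <<'E'
from h import *
ps=[get_obs()];a=optics.get_image('scene');b=optics.get_image('top')
ps+= [get_obs()]
o=ps[-1];print(o['t'],[p['ee_pos'].round(1) for p in ps],o['ft_force'],o['width'])
u,v=proj('scene',[470,213,170])[0].astype(int);u2,v2=proj('top',[470,213,170])[0].astype(int);print(u,v,u2,v2)
cv2.imwrite('pics/c3.png',np.hstack([crop(a,u-60,v-75,120,150,3.3),crop(b,u2-60,v2-75,120,150,3.3)]))
E
```

```text
5.125 [array([467.5, 213.9, 216.3]), array([467.2, 213.8, 215.7])] [-0.38627709  0.52724611 -0.80821171] 43.33509837399492
417 136 190 250
```

View pics/c3.png

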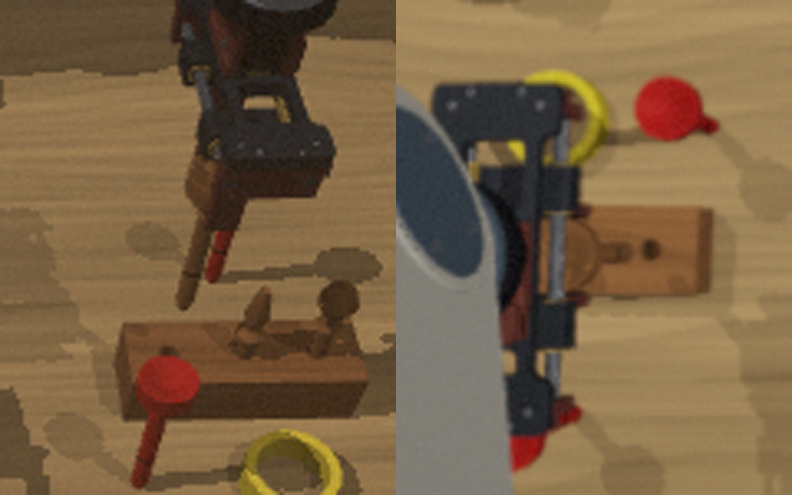

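The post hangs upright in the grip, foot at scene about (413,154) and burnt line visible. Next I go above the nearest socket (y=+80).

Emit:
{"name": "move_arm", "arguments": {"rows": [[-2, 0.4, 0, 0, 0], [-4, 0.9, 0, 0, 0], [-4, 0.9, 0, 0, 0], [-4, 0.9, 0, 0, 0], [-4, 0.9, 0, 0, 0], [-3.4, 0.75, 0, 0, 0], [-2, 0.4, 2, 0, 0], [0, 0, 1.8, 0, 0], [0, 0, 0, 0, 0], [0, 0, 0, 0, 0]]}}

```text
t: 6.38
ee_pos: [519.3, -19.7, 178.7]
orientation: [-2.222, -2.221, 0.0]
ft_force: [0.8, -0.6, -0.3]
width: 43.4
grasp_force: 30.0
```

```bash
python3 - <<'E'
from h import *
a=optics.get_image('scene');b=optics.get_image('top')
o=get_obs();e=o['ee_pos'];print(o['t'],e,R.from_rotvec(o['orientation']).as_matrix().round(3),o['ft_force'])
u,v=proj('scene',[e[0],e[1],75])[0].astype(int);u2,v2=proj('top',[e[0],e[1],75])[0].astype(int);print(u,v,u2,v2)
print('foot proj',proj('scene',[e[0],e[1],e[2]-111]),'cuptop',proj('scene',[e[0],e[1],e[2]+27]))
cv2.imwrite('pics/c4.png',np.hstack([crop(a,u-40,v-50,80,80,5),crop(b,u2-40,v2-50,80,80,5)]))
E
```

```text
6.475 [519.69595135 -19.62502061 179.21726845] [[ 0.     1.     0.001]
 [ 1.    -0.    -0.   ]
 [-0.     0.001 -1.   ]] [ 0.43262464  0.37088319 -0.83160225]
322 179 301 228
foot proj [[322.54749255 180.87974027]] cuptop [[322.84058501 144.26957318]]
```

View pics/c4.png

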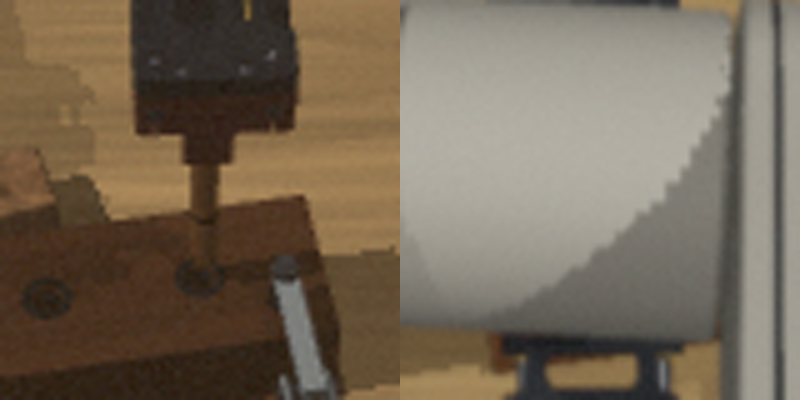

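```bash
python3 - <<'E'
from h import *
a=optics.get_image('scene');a0=cv2.imread('pics/scene0.png')
e=np.array(get_obs()['ee_pos']);print(e)
print('line',proj('scene',e-[0,0,69]),'foot',proj('scene',e-[0,0,111]),'d/dx',proj('scene',e-[-10,0,111]),'d/dy',proj('scene',e-[0,-10,111]),'sock',proj('scene',[520.8,-21.8,56]))
for y in range(164,188,1): print(y,a[y,314:332].sum(1).tolist())
print()
for y in range(178,191): print(y,a0[y,312:334].sum(1).tolist())
E
```

```text
[519.72512972 -19.61911653 179.30435307]
line [[322.63262072 170.61926572]] foot [[322.55042486 180.8681588 ]] d/dx [[322.71423531 183.97639242]] d/dy [[326.43305868 180.74788366]] sock [[321.70565628 184.09712314]]
164 [369, 355, 361, 361, 365, 355, 206, 160, 152, 134, 137, 182, 348, 363, 362, 360, 365, 360]
165 [371, 364, 365, 360, 361, 363, 211, 164, 148, 127, 133, 180, 350, 359, 365, 363, 362, 366]
166 [392, 403, 397, 395, 390, 400, 222, 167, 148, 131, 139, 184, 366, 393, 388, 374, 373, 374]
167 [394, 391, 389, 391, 397, 395, 220, 164, 143, 141, 144, 184, 374, 393, 392, 392, 383, 399]
168 [377, 378, 376, 378, 388, 382, 221, 155, 165, 137, 128, 248, 374, 382, 386, 386, 378, 383]
169 [370, 379, 364, 370, 367, 368, 205, 155, 150, 129, 133, 241, 355, 365, 363, 316, 274, 260]
170 [338, 338, 336, 345, 339, 336, 201, 147, 136, 140, 146, 183, 220, 181, 170, 166, 174, 184]
171 [289, 292, 254, 238, 209, 182, 184, 172, 150, 144, 136, 101, 168, 162, 174, 167, 168, 174]
172 [166, 173, 178, 180, 183, 177, 154, 151, 155, 139, 110, 139, 158, 167, 169, 173, 173, 165]
173 [171, 166, 178, 168, 179,
[... 2173 characters left out ...]
43, 135, 146]
185 [143, 148, 147, 145, 147, 114, 108, 97, 111, 109, 92, 102, 125, 118, 116, 145, 153, 151, 145, 152, 136, 141]
186 [152, 151, 150, 158, 140, 124, 120, 105, 101, 98, 105, 106, 125, 106, 133, 144, 137, 145, 139, 164, 144, 132]
187 [125, 151, 151, 143, 147, 153, 141, 115, 117, 122, 112, 109, 112, 146, 152, 154, 153, 153, 141, 135, 142, 123]
188 [153, 141, 159, 151, 142, 152, 146, 155, 147, 135, 118, 114, 155, 151, 149, 143, 141, 145, 145, 144, 146, 148]
189 [161, 143, 138, 144, 156, 138, 152, 147, 143, 151, 139, 148, 147, 151, 153, 153, 150, 136, 139, 147, 140, 131]
190 [152, 155, 155, 149, 152, 153, 145, 151, 152, 145, 144, 134, 149, 139, 141, 157, 159, 155, 147, 139, 149, 155]
```

Emit:
{"name": "move_arm", "arguments": {"rows": [[-0.2, 0.1, 0, 0, 0], [0, 0, 0.4, 0, 0], [0, 0, 0.4, 0, 0], [0, 0, 0.2, 0, 0], [0, 0, 0.2, 0, 0], [0, 0, 0.2, 0, 0], [0, 0, 0.2, 0, 0]]}}

```text
t: 7.4
ee_pos: [520.4, -21.9, 162.6]
orientation: [2.222, 2.221, 0.0]
ft_force: [1.0, -0.4, -0.3]
width: 43.1
grasp_force: 30.0
```

Emit:
{"name": "move_arm", "arguments": {"rows": [[0, 0, 0.2, 0, 0], [0, 0, 0.2, 0, 0], [0, 0, 0.2, 0, 0]]}}

```text
t: 7.78
ee_pos: [520.4, -21.9, 156.8]
orientation: [2.222, 2.221, 0.0]
ft_force: [-0.2, -0.6, 5.8]
width: 43.4
grasp_force: 30.0
```

Emit:
{"name": "move_arm", "arguments": {"rows": [[0, 0, 0.2, 0, 0], [0, 0, 0.2, 0, 0], [0, 0, 0.1, 0, 0]]}}

```text
t: 8.15
ee_pos: [521.1, -21.9, 152.7]
orientation: [2.221, 2.22, 0.002]
ft_force: [-1.5, -0.4, 12.1]
width: 43.7
grasp_force: 30.0
```

Emit:
{"name": "move_arm", "arguments": {"rows": [[0, 0, 0.2, 0, 0], [0, 0, 0.2, 0, 0], [0, 0, 0.2, 0, 0]]}}

```text
t: 8.52
ee_pos: [520.7, -21.9, 145.8]
orientation: [2.222, 2.22, 0.001]
ft_force: [-0.7, 0.5, 4.7]
width: 43.6
grasp_force: 30.0
```

Emit:
{"name": "move_arm", "arguments": {"rows": [[0, 0, 0.2, 0, 0], [0, 0, 0.1, 0, 0]]}}

```text
t: 8.78
ee_pos: [520.4, -21.9, 142.5]
orientation: [2.222, 2.22, 0.0]
ft_force: [1.0, -0.4, 2.8]
width: 43.4
grasp_force: 30.0
```

Emit:
{"name": "move_arm", "arguments": {"rows": [[0, 0, 0.1, 0, 0], [0, 0, 0.1, 0, 0]]}}

```text
t: 9.02
ee_pos: [520.3, -21.9, 140.5]
orientation: [-2.222, -2.22, 0.0]
ft_force: [-0.1, 0.9, 2.9]
width: 43.6
grasp_force: 30.0
```

Emit:
{"name": "move_arm", "arguments": {"rows": [[0, 0, 0.15, 0, 0], [0, 0, 0.15, 0, 0]]}}

```text
t: 9.28
ee_pos: [520.3, -21.9, 137.6]
orientation: [2.222, 2.221, -0.0]
ft_force: [-1.0, 0.4, 12.0]
width: 44.1
grasp_force: 30.0
```

Emit:
{"name": "move_arm", "arguments": {"rows": [[0, 0, 0.15, 0, 0], [0, 0, 0.15, 0, 0]]}}

```text
t: 9.52
ee_pos: [521.9, -22.1, 137.1]
orientation: [2.221, 2.219, 0.003]
ft_force: [-3.9, 0.0, 30.9]
width: 43.8
grasp_force: 30.0
```

Emit:
{"name": "move_arm", "arguments": {"rows": [[0, 0, 0.15, 0, 0]]}}

```text
t: 9.65
ee_pos: [523.2, -22.2, 136.7]
orientation: [2.219, 2.217, 0.006]
ft_force: [-3.2, -0.2, 38.3]
width: 43.7
grasp_force: 30.0
```

Emit:
{"name": "move_arm", "arguments": {"rows": [[0, 0, 0.15, 0, 0]]}}

```text
t: 9.78
ee_pos: [524.7, -22.2, 136.2]
orientation: [2.217, 2.216, 0.01]
ft_force: [-2.4, -0.7, 44.4]
width: 43.8
grasp_force: 30.0
```

Socket 2 bottoms at about 30 mm depth. I'll ease off and check the line before drawing out.

Emit:
{"name": "move_arm", "arguments": {"rows": [[0, 0, -0.4, 0, 0], [0, 0, 0, 0, 0]]}}

```text
t: 10.02
ee_pos: [522.7, -22.0, 136.8]
orientation: [2.22, 2.218, 0.006]
ft_force: [4.5, 0.4, 9.3]
width: 43.7
grasp_force: 30.0
```

```bash
python3 - <<'E'
from h import *
a=optics.get_image('scene');o=get_obs();e=o['ee_pos'];print(e,o['ft_force'])
print(proj('scene',e-[-7,0,69]),proj('scene',[e[0]+7,e[1],56]))
print([(y,int(a[y,320:325].sum()/5)) for y in range(164,190)])
E
```

```text
[522.7345751  -22.01012469 136.79692837] [ 4.01979728 -0.79488917  9.3843469 ]
[[321.7799261  184.12733671]] [[321.76502581 186.86570054]]
[(164, 110), (165, 107), (166, 102), (167, 110), (168, 114), (169, 110), (170, 107), (171, 107), (172, 111), (173, 105), (174, 123), (175, 140), (176, 144), (177, 142), (178, 140), (179, 146), (180, 145), (181, 133), (182, 140), (183, 102), (184, 137), (185, 141), (186, 144), (187, 117), (188, 135), (189, 150)]
```

The line shows at row 183, about 12 mm above the plank top at row 187, so this socket is shallow. I draw the post out.

Emit:
{"name": "move_arm", "arguments": {"rows": [[0, 0, -0.2, 0, 0], [0, 0, -0.4, 0, 0], [0, 0, -0.5, 0, 0], [0, 0, -0.6, 0, 0], [0, 0, -0.6, 0, 0], [0, 0, -0.6, 0, 0], [0, 0, -0.6, 0, 0], [0, 0, -0.5, 0, 0], [0, 0, 0, 0, 0]]}}

```text
t: 11.2
ee_pos: [520.2, -21.9, 176.0]
orientation: [2.222, 2.221, -0.0]
ft_force: [0.1, 0.1, -0.1]
width: 43.2
grasp_force: 30.0
```

Emit:
{"name": "move_arm", "arguments": {"rows": [[-2, 0.3, 0, 0, 0], [-3, 0.4, 0, 0, 0], [-2, 0.3, 0, 0, 0], [-1, 0.05, 0, 0, 0], [0, 0, 0, 0, 0], [0, 0, 0, 0, 0]]}}

```text
t: 11.95
ee_pos: [530.5, -101.4, 175.6]
orientation: [-2.222, -2.221, 0.0]
ft_force: [0.1, 0.6, -0.5]
width: 43.6
grasp_force: 30.0
```

```bash
python3 - <<'E'
from h import *
a=optics.get_image('scene');a0=cv2.imread('pics/scene0.png')
o=get_obs();e=np.array(o['ee_pos']);print(o['t'],e,o['ft_force'],o['width'])
print('line',proj('scene',e-[-7,0,69]),'foot',proj('scene',e-[0,0,111]))
for y in range(164,196,2): print(y,a[y,281:303].sum(1).tolist())
print()
for y in range(183,196): print(y,a0[y,281:303].sum(1).tolist())
E
```

```text
12.0 [ 530.57310245 -101.28245797  175.62087678] [ 0.69947826 -0.98855744 -1.12194163] 43.34988707224697
line [[289.82141591 178.22267976]] foot [[290.87449675 186.09406197]]
164 [305, 216, 122, 99, 101, 122, 98, 100, 111, 114, 120, 111, 345, 364, 373, 261, 238, 234, 240, 353, 368, 362]
166 [255, 248, 127, 108, 103, 104, 104, 125, 104, 116, 108, 113, 239, 236, 245, 247, 257, 253, 255, 259, 385, 394]
168 [293, 260, 248, 272, 301, 231, 177, 153, 130, 130, 123, 263, 218, 250, 248, 255, 241, 243, 243, 256, 257, 367]
170 [311, 321, 310, 291, 288, 238, 172, 148, 137, 131, 122, 150, 188, 223, 228, 237, 237, 232, 227, 230, 238, 230]
172 [273, 235, 185, 157, 145, 163, 168, 161, 140, 138, 133, 149, 161, 225, 231, 229, 227, 233, 229, 236, 226, 231]
174 [165, 160, 162, 154, 139, 148, 167, 167, 124, 131, 130, 134, 149, 193, 191, 178, 190, 172, 168, 173, 168, 182]
176 [148, 164, 166, 175, 160, 174, 128, 183, 143, 138, 139, 132, 167, 176, 173, 178, 184, 173, 178, 175, 175, 169]
178 [148, 153, 158, 177, 180, 178, 172, 146, 109, 92, 107, 135, 175, 172, 167, 180, 165, 147, 162, 170, 166, 163]
180 [155
[... 1688 characters left out ...]
151, 153, 159]
190 [148, 147, 130, 136, 140, 125, 115, 116, 110, 136, 101, 103, 93, 118, 101, 143, 155, 146, 158, 153, 159, 158]
191 [139, 144, 131, 135, 139, 139, 120, 111, 93, 106, 96, 107, 113, 122, 142, 155, 149, 146, 148, 147, 147, 145]
192 [147, 142, 143, 139, 139, 151, 153, 138, 113, 98, 114, 124, 125, 161, 150, 146, 147, 153, 153, 156, 157, 148]
193 [143, 139, 150, 146, 150, 155, 148, 156, 158, 149, 134, 147, 155, 169, 165, 146, 142, 156, 161, 145, 153, 142]
194 [136, 140, 135, 152, 160, 155, 154, 167, 144, 152, 140, 144, 156, 151, 147, 141, 147, 150, 140, 141, 150, 158]
195 [155, 161, 157, 148, 150, 125, 144, 146, 151, 154, 155, 144, 134, 155, 144, 148, 141, 155, 150, 137, 152, 142]
```

Emit:
{"name": "move_arm", "arguments": {"rows": [[0, 0.05, 0.4, 0, 0], [0, 0, 0.5, 0, 0], [0, 0, 0.3, 0, 0], [0, 0, 0.2, 0, 0], [0, 0, 0.2, 0, 0], [0, 0, 0.2, 0, 0]]}}

```text
t: 12.75
ee_pos: [531.8, -102.0, 157.9]
orientation: [2.222, 2.22, 0.001]
ft_force: [0.7, 0.7, 1.9]
width: 43.5
grasp_force: 30.0
```

Emit:
{"name": "move_arm", "arguments": {"rows": [[0, 0, 0.2, 0, 0], [0, 0, 0.2, 0, 0], [0, 0, 0.2, 0, 0]]}}

```text
t: 13.12
ee_pos: [532.3, -102.1, 152.8]
orientation: [2.221, 2.219, 0.002]
ft_force: [-0.3, 0.7, 13.0]
width: 43.2
grasp_force: 30.0
```

Emit:
{"name": "move_arm", "arguments": {"rows": [[0, 0, 0.2, 0, 0], [0, 0, 0.2, 0, 0]]}}

```text
t: 13.38
ee_pos: [532.0, -102.0, 148.2]
orientation: [2.221, 2.22, 0.002]
ft_force: [1.7, 0.3, 4.1]
width: 43.8
grasp_force: 30.0
```

Emit:
{"name": "move_arm", "arguments": {"rows": [[0, 0, 0.2, 0, 0], [0, 0, 0.1, 0, 0]]}}

```text
t: 13.62
ee_pos: [531.7, -101.9, 144.8]
orientation: [2.222, 2.22, 0.001]
ft_force: [1.8, -0.1, 4.5]
width: 43.3
grasp_force: 30.0
```

Small steps through the shallow-bottom range.

Emit:
{"name": "move_arm", "arguments": {"rows": [[0, 0, 0.15, 0, 0], [0, 0, 0.15, 0, 0]]}}

```text
t: 13.88
ee_pos: [531.6, -101.9, 141.7]
orientation: [2.222, 2.22, 0.001]
ft_force: [2.1, 0.6, 4.0]
width: 43.3
grasp_force: 30.0
```

Emit:
{"name": "move_arm", "arguments": {"rows": [[0, 0, 0.15, 0, 0], [0, 0, 0.1, 0, 0]]}}

```text
t: 14.12
ee_pos: [532.2, -102.2, 141.2]
orientation: [2.221, 2.22, 0.001]
ft_force: [-3.6, 0.1, 29.9]
width: 43.4
grasp_force: 30.0
```

Emit:
{"name": "move_arm", "arguments": {"rows": [[0, 0, 0.15, 0, 0], [0, 0, 0.1, 0, 0]]}}

```text
t: 14.38
ee_pos: [533.9, -102.7, 140.6]
orientation: [2.218, 2.217, 0.005]
ft_force: [-1.8, -0.3, 38.5]
width: 43.8
grasp_force: 30.0
```

Socket 1 bottoms at about 26 mm, with the line about 16 mm clear, so it is shallow too. On to socket 0.

Emit:
{"name": "move_arm", "arguments": {"rows": [[0, 0, -0.3, 0, 0], [0, 0, -0.4, 0, 0], [0, 0, -0.5, 0, 0], [0, 0, -0.6, 0, 0], [0, 0, -0.6, 0, 0], [0, 0, -0.6, 0, 0], [0, 0, -0.5, 0, 0], [0, 0, -0.4, 0, 0], [0, 0, 0, 0, 0]]}}

```text
t: 15.5
ee_pos: [531.1, -101.9, 175.9]
orientation: [2.222, 2.221, -0.0]
ft_force: [-0.4, -0.4, -1.7]
width: 43.3
grasp_force: 30.0
```

Emit:
{"name": "move_arm", "arguments": {"rows": [[-2, 0.3, 0, 0, 0], [-3, 0.4, 0, 0, 0], [-2, 0.3, 0, 0, 0], [-0.95, 0.05, 0, 0, 0], [0, 0, 0, 0, 0], [0, 0, 0, 0, 0]]}}

```text
t: 16.25
ee_pos: [541.4, -180.9, 175.6]
orientation: [-2.222, -2.22, 0.0]
ft_force: [-0.4, 0.9, 0.4]
width: 43.7
grasp_force: 30.0
```

```bash
python3 - <<'E'
from h import *
a=optics.get_image('scene');a0=cv2.imread('pics/scene0.png')
o=get_obs();e=np.array(o['ee_pos']);print(o['t'],e,o['ft_force'],o['width'])
print('line',proj('scene',e-[-7,0,69]),'foot',proj('scene',e-[0,0,111]))
cv2.imwrite('pics/c5.png',np.hstack([crop(a,230,155,60,60,6),crop(a0,230,155,60,60,6)]))
E
```

```text
16.3 [ 541.50828488 -180.79446631  175.60915321] [ 0.12554936 -0.48032825 -0.50439338] 43.409024990179525
line [[257.28203907 182.76818571]] foot [[259.59181842 190.52220558]]
```

View pics/c5.png

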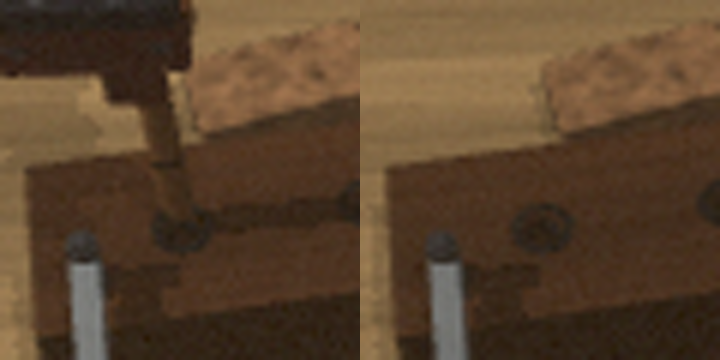

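The post is above socket 0 (foot at crop about (183,215), socket at (181,228)). A 0.6 mm shift, then down.

Emit:
{"name": "move_arm", "arguments": {"rows": [[-0.06, 0.03, 0.4, 0, 0], [0, 0, 0.5, 0, 0], [0, 0, 0.3, 0, 0], [0, 0, 0.2, 0, 0], [0, 0, 0.2, 0, 0], [0, 0, 0.2, 0, 0]]}}

```text
t: 17.05
ee_pos: [542.4, -182.1, 157.9]
orientation: [2.222, 2.22, 0.001]
ft_force: [0.4, 1.5, 1.8]
width: 43.4
grasp_force: 30.0
```

Emit:
{"name": "move_arm", "arguments": {"rows": [[0, 0, 0.2, 0, 0], [0, 0, 0.2, 0, 0], [0, 0, 0.2, 0, 0]]}}

```text
t: 17.42
ee_pos: [543.1, -182.4, 153.0]
orientation: [2.221, 2.219, 0.002]
ft_force: [-0.8, 0.1, 11.9]
width: 43.4
grasp_force: 30.0
```

Emit:
{"name": "move_arm", "arguments": {"rows": [[0, 0, 0.2, 0, 0], [0, 0, 0.2, 0, 0], [0, 0, 0.1, 0, 0]]}}

```text
t: 17.8
ee_pos: [542.5, -182.1, 146.9]
orientation: [2.222, 2.22, 0.001]
ft_force: [2.6, -0.0, 4.0]
width: 43.0
grasp_force: 30.0
```

Emit:
{"name": "move_arm", "arguments": {"rows": [[0, 0, 0.15, 0, 0], [0, 0, 0.15, 0, 0]]}}

```text
t: 18.05
ee_pos: [542.2, -182.0, 143.7]
orientation: [2.222, 2.22, 0.0]
ft_force: [1.6, 0.4, 4.2]
width: 43.3
grasp_force: 30.0
```

Emit:
{"name": "move_arm", "arguments": {"rows": [[0, 0, 0.15, 0, 0], [0, 0, 0.15, 0, 0]]}}

```text
t: 18.3
ee_pos: [542.2, -182.1, 140.7]
orientation: [2.222, 2.22, 0.0]
ft_force: [0.9, -0.0, 6.6]
width: 43.3
grasp_force: 30.0
```

Emit:
{"name": "move_arm", "arguments": {"rows": [[0, 0, 0.15, 0, 0], [0, 0, 0.15, 0, 0]]}}

```text
t: 18.55
ee_pos: [542.2, -182.0, 137.7]
orientation: [2.222, 2.22, 0.0]
ft_force: [3.0, 0.9, 5.2]
width: 43.2
grasp_force: 30.0
```

Emit:
{"name": "move_arm", "arguments": {"rows": [[0, 0, 0.15, 0, 0], [0, 0, 0.15, 0, 0]]}}

```text
t: 18.8
ee_pos: [542.2, -182.0, 134.7]
orientation: [2.222, 2.22, 0.0]
ft_force: [3.0, 1.7, 4.1]
width: 43.1
grasp_force: 30.0
```

Emit:
{"name": "move_arm", "arguments": {"rows": [[0, 0, 0.15, 0, 0], [0, 0, 0.15, 0, 0]]}}

```text
t: 19.05
ee_pos: [542.1, -182.0, 131.7]
orientation: [2.222, 2.22, 0.0]
ft_force: [2.5, 1.3, 3.6]
width: 43.3
grasp_force: 30.0
```

Emit:
{"name": "move_arm", "arguments": {"rows": [[0, 0, 0.15, 0, 0], [0, 0, 0.15, 0, 0]]}}

```text
t: 19.3
ee_pos: [542.1, -182.0, 128.7]
orientation: [2.222, 2.22, 0.0]
ft_force: [3.2, 0.3, 4.2]
width: 43.4
grasp_force: 30.0
```

Emit:
{"name": "move_arm", "arguments": {"rows": [[0, 0, 0.15, 0, 0], [0, 0, 0.1, 0, 0]]}}

```text
t: 19.55
ee_pos: [542.1, -182.0, 126.1]
orientation: [2.222, 2.22, 0.0]
ft_force: [2.7, 1.1, 4.8]
width: 43.5
grasp_force: 30.0
```

Emit:
{"name": "move_arm", "arguments": {"rows": [[0, 0, 0.15, 0, 0]]}}

```text
t: 19.68
ee_pos: [542.1, -182.0, 124.7]
orientation: [2.222, 2.22, 0.0]
ft_force: [2.8, 0.5, 6.7]
width: 43.9
grasp_force: 30.0
```

Emit:
{"name": "move_arm", "arguments": {"rows": [[0, 0, 0.15, 0, 0]]}}

```text
t: 19.8
ee_pos: [542.2, -182.0, 123.2]
orientation: [2.222, 2.22, 0.0]
ft_force: [3.0, 0.7, 4.1]
width: 43.2
grasp_force: 30.0
```

Emit:
{"name": "move_arm", "arguments": {"rows": [[0, 0, 0.12, 0, 0]]}}

```text
t: 19.92
ee_pos: [542.3, -182.1, 122.3]
orientation: [2.222, 2.22, 0.0]
ft_force: [0.9, 1.1, 15.9]
width: 43.6
grasp_force: 30.0
```

Emit:
{"name": "move_arm", "arguments": {"rows": [[0, 0, 0.12, 0, 0], [0, 0, 0.05, 0, 0]]}}

```text
t: 20.18
ee_pos: [542.5, -182.4, 122.1]
orientation: [2.221, 2.22, 0.0]
ft_force: [-2.0, 1.7, 24.5]
width: 43.5
grasp_force: 30.0
```

Emit:
{"name": "move_arm", "arguments": {"rows": [[0, 0, 0.05, 0, 0], [0, 0, 0, 0, 0]]}}

```text
t: 20.42
ee_pos: [542.6, -182.5, 122.1]
orientation: [2.221, 2.22, 0.0]
ft_force: [-1.8, 1.1, 23.7]
width: 43.5
grasp_force: 30.0
```

```bash
python3 - <<'E'
from h import *
a=optics.get_image('scene');o=get_obs();print(o['t'],o['ee_pos'],o['ft_force'])
cv2.imwrite('pics/c6.png',crop(a,230,155,60,60,8))
E
```

```text
20.475 [ 542.64920644 -182.53990227  122.11442142] [-1.98220823  0.66094108 24.98068784]
```

View pics/c6.png

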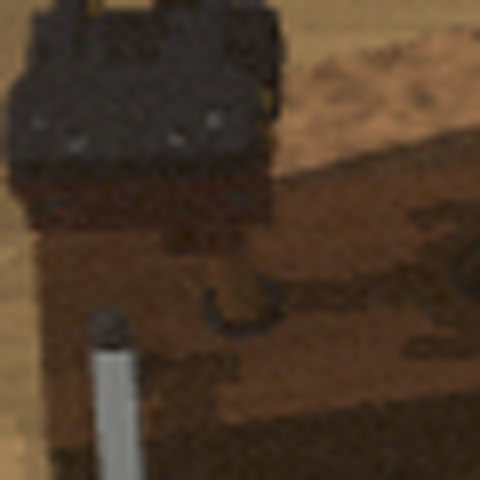

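The burnt line has gone down into the grommet at crop (240,305), so this is the full-depth socket. One slight press more for margin, then release.

Emit:
{"name": "move_arm", "arguments": {"rows": [[0, 0, 0.1, 0, 0], [0, 0, 0, 0, 0]]}}

```text
t: 20.72
ee_pos: [543.3, -182.8, 121.9]
orientation: [2.22, 2.219, 0.001]
ft_force: [-1.9, 1.1, 29.5]
width: 43.5
grasp_force: 30.0
```

Emit:
{"name": "move_arm", "arguments": {"rows": [[0, 0, -0.24, 0, 0], [0, 0, 0, 0, 0], [0, 0, 0, 0, 100], [0, 0, 0, 0, 100], [0, 0, 0, 0, 100], [0, 0, 0, 0, 100], [0, 0, 0, 0, 100]]}}

```text
t: 21.6
ee_pos: [541.8, -182.0, 121.0]
orientation: [-2.222, -2.22, 0.0]
ft_force: [0.3, -0.4, 0.4]
width: 87.3
grasp_force: 0.0
```

Emit:
{"name": "move_arm", "arguments": {"rows": [[0, 0, -1, 0, 100], [0, 0, -3, 0, 100], [0, 0, -4, 0, 100], [0, 0, -4, 0, 100], [-2, -3, -2, 0, 100], [-2, -4, 0, 0, 100], [-2, -4, 0, 0, 100], [-2, -4, 0, 0, 100], [0, 0, 0, 0, 100], [0, 0, 0, 0, 100]]}}

```text
t: 22.85
ee_pos: [392.5, -262.1, 261.9]
orientation: [2.222, 2.219, 0.001]
ft_force: [0.7, -0.5, 0.4]
width: 87.9
grasp_force: 0.0
```

```bash
python3 - <<'E'
from h import *
a=optics.get_image('scene');b=optics.get_image('top');o=get_obs();print(o['t'],o['ee_pos'],o['ft_force'])
cv2.imwrite('pics/c7.png',np.hstack([crop(a,220,140,80,80,5),crop(b,330,180,80,80,5)]))
E
```

```text
22.95 [ 392.87146249 -261.73277464  261.53388856] [ 0.18339631 -0.37341298  0.19753879]
```

View pics/c7.png

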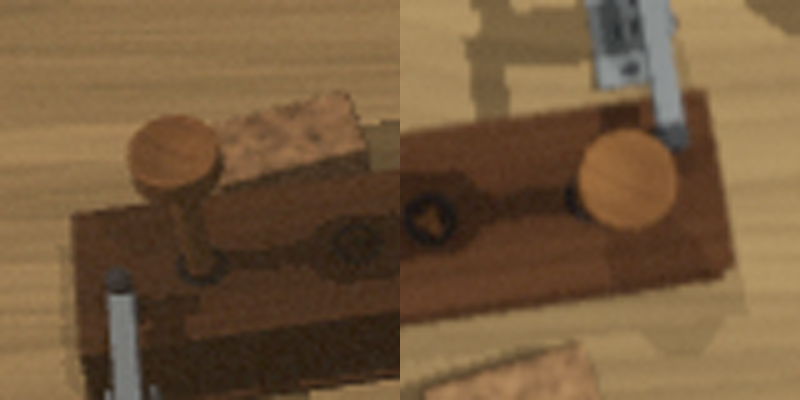

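The post stands free and the line isn't visible above the grommet. I check the tilt from the cup centre, scene (254.5,169.5) and top (375.5,215.5), then hand in.

```bash
python3 - <<'E'
from h import *
print(at('scene',(254.4,169.4),149),at('top',(375.4,215.5),149))
print(close_job())
E
```

```text
[ 540.7647972  -182.48929767  149.        ] [ 542.59665237 -183.63043972  149.        ]
the job is handed in; nothing more can be done
None
```

The job is handed in: the post stands upright and released in socket 0 (y = -80 mm), pushed home to about 45 mm with its burnt line down at the plank's top; sockets 2 and 1 bottomed early, at about 30 and 26 mm.

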